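# Snap a relay module from the parts bin onto the rail

## Robot

A 6-joint arm with a two-finger parallel gripper is mounted at the origin on the work surface. World frame = base frame: x ahead of the robot, y to its left, z up, the work surface at z = 0. Lengths are in mm, angles in rad, forces in N, time in s.
With the tool pointing down it reaches from about 400 to 825 mm from the base axis. Payload 7 kg.
Tool frame: the origin (TCP) lies at the very end of the fingers, on their centre line; the grasp point (between the pads) lies 19 mm behind it; z points along the fingers, y is the direction in which the jaws open and shut (so a half turn about z gives the same grasp; the last joint's range is limited). The gripper opens to 88 mm and grips with 3 to 60 N. Pads are 19 mm wide; open, the fingers measure 130 mm over their backs; the gripper's body (78 mm by 193 mm) begins 47 mm behind the grasp point.
Start: joints at [-0.921, 0.359, 0.012, 0, -1.224, -0.288], TCP at [238.894, -631.288, 226.561] pointing down, gripper open.
Joint ranges: [-3.07, 3.07], [-1.43, 2.12], [-1.02, 1.25], [-3.03, 1.67], [-3.05, -0], [-3.03, 3.03]. Speed limits (rad/s): [2.39, 2.39, 3.01, 3.14, 3.14, 3.14].

## Interface

Orientations are given as a unit quaternion [x, y, z, w].
In Python, from plant import bot gives the robot as it stands. Calls block until the motion is done:
- bot.move_ptp(position, orientation): joint-space move of the TCP to a pose.
- bot.line_to(position, velocity=150, ori=None): straight line of the TCP; ori=None keeps the orientation; velocity is the mean speed in mm/s.
- bot.move_joints(angles): joint-space move.
- bot.move_gripper(opening, force=None): finger opening in mm; force is the grip in N (None keeps the last); returns when the fingers have stopped.
- bot.pause(seconds).
- bot.solve_ik(position, orientation): joint angles nearest the present ones, or None.
- bot.read_state(): the state.
- bot.camera(name): name is "scene" or "side" or "wrist"; returns the picture (480x640x3 uint8, red, green, blue); there is no depth.
- bot.get_calibration(name): a dict with "fx", "fy", "cx", "cy" (pixels), "distortion" ([k1, k2, p1, p2, k3] as OpenCV has them; the pictures are not rectified), "view" (4x4, takes a point from world to camera coordinates); the wrist camera has in their place "T_tool_cam" (4x4, takes a point from camera to tool coordinates, whose origin is the TCP and whose axes are the flange's). Camera axes: x right, y up, looking along -z (the intrinsics and any distortion apply to the point x, -y, -z); pixel columns grow to the right and rows downward; lengths in mm; the calibration is good to about 2 mm. A picture is of the moment at which its call begins: read the wrist's pose just before it. get_calibration takes no time and is no camera call.
A pose or a line that the arm cannot do raises bot.Unreachable and nothing moves.
- bot.close_job(): hands the job in, once; it reports no verdict.
The state is a dict: "t": time; "joint_pos": joint angles; "qvel": joint speeds; "tau": joint torques, N m; "tcp_pos": TCP position; "eef_rot": TCP orientation; "contact_force": force on the tool from outside, world axes, zero at the start; "moment": the same for the moment, N m; "width": finger opening in mm.
Only numpy, scipy, OpenCV 4.12 (cv2) and the standard library are available. Lean on these libraries where they do the work, as an engineer would, in place of code of your own. Each camera call takes 0.05 s, during which the arm holds its last target. There are 200 camera calls.

## Task

Lift the orange relay module out of its bin cell and stand it upright on the black discharge pad, letting go of it there. Then take it again the other way, across its longer 60 mm width (there is no room for fingers inside the gap), and push it down, never dropping it, onto the metal rail, in the gap between the two fixed white modules, until it is fully home and both spring gates underneath have snapped shut; let go. Leave the grey and green modules in the bin and the bottle as they stand.

Things in the scene. Friction and masses are not known exactly. Their poses are not given: they have to be found in the camera images.
- orange_center (a point): centre of the loose orange module (0.2 to 0.3 kg), half-way up its 78 mm. x: narrow width, 40 mm, along the rail when fitted; y: wide width, 60 mm, across the rail; z up. Either way round is right. Solid from 24 to 76 mm above its underside; below that a channel along x, open underneath, between two 4.5 mm skirts it stands on, holding two spring gates. Starts upright; its faces 60 mm apart are 3 mm from the dividers
- gate_left (a joint): spring gate under the orange module on its +y side: 0 = shut, grows to 0.12 rad as it is forced outward; the rail's edge pushes it open by about 0.07 rad on the way down and it springs back to 0 once its tooth is below the rail's lip
- gate_right (a joint): the same on the -y side. Pushing the module past both gates takes roughly 8 to 18 N downward
- grey_center (a point): centre of the grey module in another cell of the bin, same shape and size as the orange one but without gates; leave it alone
- green_center (a point): centre of the green module in another cell of the bin, same shape and size, without gates; leave it alone
- bin: fixed blue bin, 130 (x) by 218 (y) mm; origin at the centre of its underside. Floor 4 mm. Three cells at y = -71, 0, +71 mm, each 66 mm (y) by 120 mm (x) inside, between 5 mm walls 88 mm high (higher than the modules' tops, 82 mm); the end walls (at +-x) are 30 mm high. One module per cell, any order, its x along the bin's x, up to 12 mm off-centre along x
- pad: black rubber discharge pad with two yellow edge stripes, fixed, 130 by 130 mm, 5 mm thick; origin at the centre of its underside
- panel: grey mounting panel, fixed, 210 (x) by 130 (y) mm, 6 mm thick; origin at the centre of its underside. A metal rail runs along its x axis through the origin: a lip 35 mm wide (y) and 4 mm thick, its top 32 mm above the work surface, on an 18 mm wide foot
- gap (a point): centre of the gap on the rail's top, 32 mm above the work surface, between two fixed white modules (50 mm along the rail, 60 mm across, tops 96 mm above the work surface, blue toggles to 104 mm). x along the rail, y across, z up. The gap is 46 mm long (x). With the orange module fully home its channel's ceiling rests on the rail and its centre is 15 mm above this point
- bottle_center (a point): centre of a small white bottle with a red cap, loose, 54 mm in diameter, 140 mm tall; stands near the pad; leave it standing
Things that resemble listed ones, but are neither listed nor needed, are in the scene too. What is meant by the part that bears orange_center is not pink, and is the smaller of those in its own colour.

How it is judged:
By the outcome, as a careful person would: the job done as asked, in the order asked, and still so for the second after the job is handed in, with the robot touching nothing.
It also fails if it takes over 61 s, if anything falls off the work surface, if the arm or the gripper's body presses on something with over 40 N, if the wrist force passes 120 N, or if a joint passes its speed limit or range.

## Working session

There is one attempt and no reset: what is moved stays moved. The work goes in short steps, each a Python script; the robot and the scene stay as the last script left them, time stands still between calls to the robot, and variables do not carry over. Pictures are saved under pics/ and viewed, about 8 in all and at most 12, crops included, and the job is handed in when it is done.

```bash
ls; mkdir -p pics; python3 - <<'E'
from plant import bot
import cv2,numpy as np
a=bot.camera("scene");b=bot.camera("side")
cv2.imwrite("pics/scene0.png",a[:,:,::-1]);cv2.imwrite("pics/side0.png",b[:,:,::-1])
for n in("scene","side","wrist"):
    print(n,{k:np.round(v,4).tolist() for k,v in bot.get_calibration(n).items()})
s=bot.read_state();print(s)
E
```

```text
pics
scene {'fx': 470.7699, 'fy': 470.7699, 'cx': 324.0331, 'cy': 234.2659, 'distortion': [-0.0739, 0.0, 0.0, 0.0, 0.0], 'view': [[0.4559, 0.8899, 0.0153, -236.7429], [-0.6258, 0.3083, 0.7165, 267.3733], [0.6329, -0.3363, 0.6974, -1456.6011], [0.0, 0.0, 0.0, 1.0]]}
side {'fx': 578.1368, 'fy': 578.1368, 'cx': 327.7047, 'cy': 231.505, 'distortion': [-0.0609, 0.0, 0.0, 0.0, 0.0], 'view': [[-0.9143, -0.4048, -0.0089, 468.7958], [0.3052, -0.7036, 0.6417, -207.6547], [-0.2661, 0.584, 0.7669, -1311.3192], [0.0, 0.0, 0.0, 1.0]]}
wrist {'fx': 361.7093, 'fy': 361.7093, 'cx': 313.6733, 'cy': 241.7839, 'distortion': [-0.0637, 0.0, 0.0, 0.0, 0.0], 'T_tool_cam': [[-0.0012, 0.9602, 0.2794, 75.5571], [1.0, 0.0014, -0.0006, 0.7787], [-0.001, 0.2794, -0.9602, -158.3838], [0.0, 0.0, 0.0, 1.0]]}
{'t': 0.1, 'joint_pos': array([-9.20885116e-01,  3.59302617e-01,  1.11898160e-02, -2.84511426e-04,
       -1.22407424e+00, -2.88118568e-01]), 'qvel': array([ 5.39587258e-04, -7.05074898e-04,  5.88979370e-05,  1.44304527e-03,
       -2.78338400e-03,  3.40690119e-05]), 'tau': array([-1.51843884e-03, -5.84162557e+01,  2.93753690e+01,  7.01556444e+00,
        1.01882775e-02, -4.59843875e-05]), 'tcp_pos': array([ 238.76024868, -630.92862684,  225.74599163]), 'eef_rot': array([-1.79863653e-01,  9.83691296e-01,  6.80725265e-04, -1.94992957e-04]), 'contact_force': array([ 0.49162487,  0.53331203, -0.53739296]), 'moment': array([ 0.04414781,  0.05728881, -0.01730899]), 'width': 87.7252840857115}
```

View pics/scene0.png

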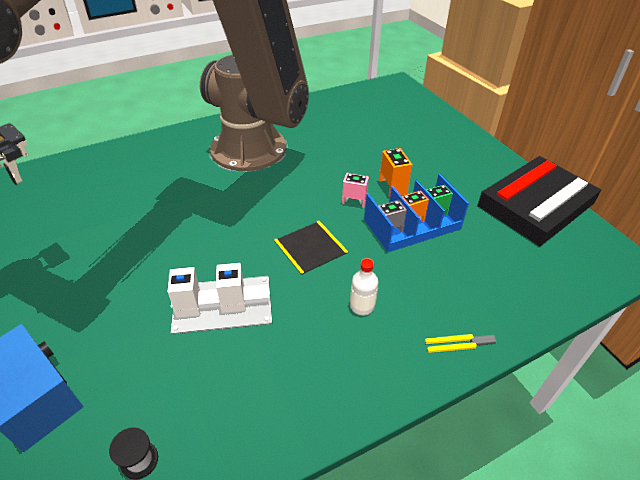

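View pics/side0.png

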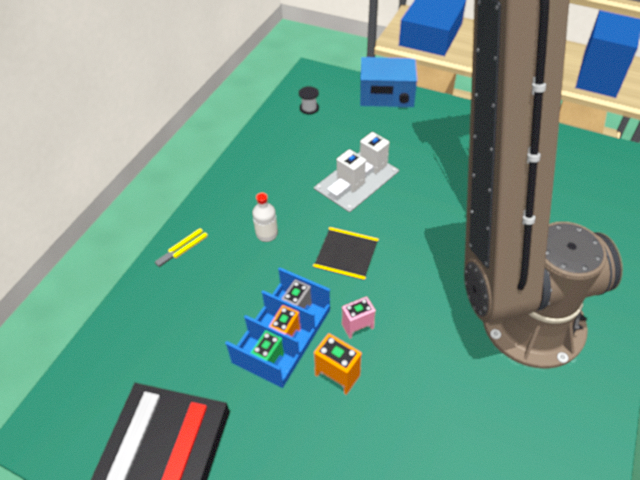

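```bash
cat > h.py <<'E'
from plant import bot
import cv2,numpy as np
from scipy.spatial.transform import Rotation as R
def camray(name,px,st=None):
    """origin, directions (world) for Nx2 pixels; st = (tcp_pos, eef_rot) for the wrist"""
    c=bot.get_calibration(name)
    K=np.array([[c["fx"],0,c["cx"]],[0,c["fy"],c["cy"]],[0,0,1.]])
    u=cv2.undistortPoints(np.array(px,float).reshape(-1,1,2),K,np.array(c["distortion"],float)).reshape(-1,2)
    d=np.c_[u[:,0],-u[:,1],-np.ones(len(u))]
    if name=="wrist":
        T=np.eye(4);T[:3,:3]=R.from_quat(st[1]).as_matrix();T[:3,3]=st[0];T=T@np.array(c["T_tool_cam"])
    else: T=np.linalg.inv(np.array(c["view"]))
    return T[:3,3],d@T[:3,:3].T
def onplane(name,px,z,st=None):
    o,d=camray(name,px,st); return o+d*((z-o[2])/d[:,2])[:,None]
def down(yaw):
    """tool pointing down, jaws (tool y) along world direction yaw"""
    y=np.array([np.cos(yaw),np.sin(yaw),0]);z=np.array([0,0,-1.]);x=np.cross(y,z)
    return R.from_matrix(np.c_[x,y,z]).as_quat()
def shot(fn,name="wrist"):
    s=bot.read_state();im=bot.camera(name);cv2.imwrite("pics/%s.png"%fn,im[:,:,::-1])
    np.savez("pics/%s.npz"%fn,p=s["tcp_pos"],q=s["eef_rot"])
    return im,(s["tcp_pos"],s["eef_rot"])
E
python3 - <<'E'
from h import *
np.set_printoptions(precision=1,suppress=True)
for n,s,d,z in [("orange",(416,198),(286,319),82),("grey",(392,208),(297,292),82),("green",(440,191),(268,346),82),("pad",(311,246),(346,253),5),("w1",(181,273),(374,141),100),("w2",(229,270),(351,160),100),("cap",(367,261),(262,197),140),("pink",(356,178),(357,308),60),("bigor",(397,155),(339,350),100)]:
    o,v=camray("scene",[s]);p,w=camray("side",[d]);A=np.c_[v[0],-w[0]]
    t=np.linalg.lstsq(A,p-o,rcond=None)[0];X=(o+v[0]*t[0]+p+w[0]*t[1])/2
    print(n,onplane("scene",[s],z)[0],onplane("side",[d],z)[0],"tri",X)
for n,pp in[("scene",[(276,244),(319,222),(347,250),(304,272)]),("scene",[(172,332),(271,321)])]:
    print(onplane(n,pp,5))
E
```

```text
orange [506.2 262.3  82. ] [494.4 258.9  82. ] tri [499.1 261.5  79.2]
grey [511.8 187.4  82. ] [503.  187.3  82. ] tri [506.2 187.9  78.8]
green [510.2 334.   82. ] [499.6 331.7  82. ] tri [503.9 333.7  79.2]
pad [472.9 -12.1   5. ] [468.  -11.5   5. ] tri [469.5 -11.9   2.7]
w1 [ 508.3 -324.9  100. ] [ 519.4 -327.3  100. ] tri [ 516.4 -323.7  105.9]
w2 [ 543.9 -233.8  100. ] [ 548.  -233.1  100. ] tri [ 546.8 -233.2  101.5]
cap [678.3  12.  140. ] [678.5   9.8 140. ] tri [678.4  11.1 140.9]
pink [346.  183.8  60. ] [370.9 159.7  60. ] tri [366.8 170.7  78.6]
bigor [350.2 306.6 100. ] [358.3 290.4 100. ] tri [358.2 297.  109. ]
[[428.8 -86.    5. ]
 [404.3  44.2   5. ]
 [523.7  60.3   5. ]
 [541.3 -63.5   5. ]]
[[ 569.5 -380.     5. ]
 [ 634.3 -184.7    5. ]]
```

```bash
python3 - <<'E'
from h import *
np.set_printoptions(precision=2,suppress=True)
for y in (0,np.pi): 
    print("bin",y,bot.solve_ik([500,261,230],down(y)))
    print("pad",y,bot.solve_ik([470,-12,150],down(y+1.25)),bot.solve_ik([470,-12,150],down(y+1.25-np.pi/2)))
    print("rail",y,bot.solve_ik([531,-278,150],down(y-.325)))
bot.move_ptp([490,-150,300],bot.read_state()["eef_rot"])
bot.move_ptp([531,-278,230],down(np.pi-.325) if 0 else down(-.325)); bot.pause(.3);shot("rail1")
print(bot.read_state()["t"],bot.read_state()["joint_pos"])
E
```

```text
bin 0 [ 0.83  0.17 -0.23  0.   -1.16  2.31]
pad 0 [ 0.39  0.09 -0.53  0.   -0.95 -2.29] [ 0.39  0.09 -0.53  0.   -0.95  2.43]
rail 0 [-0.16  0.3  -0.26  0.   -1.01  2.97]
bin 3.141592653589793 [ 0.83  0.17 -0.23  0.   -1.16 -0.83]
pad 3.141592653589793 [ 0.39  0.09 -0.53  0.   -0.95  0.86] [ 0.39  0.09 -0.53  0.   -0.95 -0.72]
rail 3.141592653589793 [-0.16  0.3  -0.26  0.   -1.01 -0.17]
5.975 [-0.16  0.23 -0.16  0.   -1.18  2.97]
```

View pics/rail1.png

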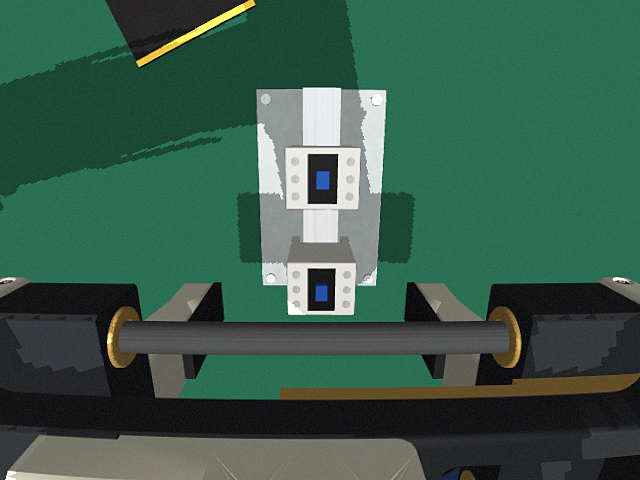

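Wrist view: white modules with top faces about (286–360, 147–208) and (288–355, 263–314), toggles at (322,180) and (321,293); pad corner at (138,66). I compute the gap from those.

```bash
python3 - <<'E'
from h import *
np.set_printoptions(precision=1,suppress=True)
im=cv2.imread("pics/rail1.png");z=np.load("pics/rail1.npz");st=(z["p"],z["q"]);print(st)
g=im.astype(int).sum(2)
for c in(298,345):print("col",c,[ (r,g[r,c]) for r in range(140,320) if abs(g[r+1,c]-g[r-1,c])>60])
for r in(160,200,270,308):print("row",r,[(c,g[r,c]) for c in range(270,372) if abs(g[r,c+1]-g[r,c-1])>60])
hsv=cv2.cvtColor(im,cv2.COLOR_BGR2HSV);m=cv2.inRange(hsv,(105,150,120),(125,255,255));m[330:]=0
n,l,s,ce=cv2.connectedComponentsWithStats(m)
for i in range(1,n):
    if s[i,4]>60: print("toggle",ce[i],s[i],onplane("wrist",[ce[i]],104,st))
E
```

```text
(array([ 531., -278.,  230.]), array([ 0.8,  0.6, -0. , -0. ]))
col 298 [(144, np.int64(450)), (145, np.int64(343)), (146, np.int64(303)), (147, np.int64(432)), (148, np.int64(675)), (158, np.int64(669)), (159, np.int64(616)), (163, np.int64(612)), (164, np.int64(679)), (176, np.int64(669)), (177, np.int64(613)), (181, np.int64(616)), (182, np.int64(677)), (193, np.int64(658)), (194, np.int64(607)), (198, np.int64(588)), (199, np.int64(660)), (208, np.int64(639)), (209, np.int64(384)), (235, np.int64(427)), (236, np.int64(366)), (261, np.int64(323)), (262, np.int64(443)), (263, np.int64(626)), (270, np.int64(688)), (271, np.int64(592)), (277, np.int64(586)), (278, np.int64(665)), (285, np.int64(691)), (286, np.int64(563)), (292, np.int64(600)), (293, np.int64(662)), (300, np.int64(676)), (301, np.int64(534)), (307, np.int64(577)), (308, np.int64(707)), (314, np.int64(707)), (315, np.int64(234))]
col 345 [(144, np.int64(422)), (145, np.int64(372)), (147, np.int64(409)), (148, np.int64(698)), (195, np.int64(660)), (196, np.int64(636)), (198, np.int64(625)), (199, np.int64(695)), (208, 
[... 1477 characters left out ...]
nt64(693)), (295, np.int64(639)), (297, np.int64(694)), (306, np.int64(723)), (307, np.int64(479)), (308, np.int64(117)), (309, np.int64(39)), (334, np.int64(28)), (335, np.int64(324)), (336, np.int64(698)), (355, np.int64(674)), (356, np.int64(415))]
row 308 [(286, np.int64(194)), (287, np.int64(313)), (288, np.int64(765)), (298, np.int64(707)), (306, np.int64(709)), (307, np.int64(451)), (308, np.int64(108)), (332, np.int64(65)), (333, np.int64(18)), (334, np.int64(319)), (335, np.int64(700)), (353, np.int64(681)), (354, np.int64(325)), (355, np.int64(213))]
toggle [322.2 179.7] [316 171  13  19 228] [[ 550.6 -238.2  104. ]]
toggle [321. 293.] [316 286  11  15 165] [[ 519.4 -329.1  104. ]]
```

```bash
python3 - <<'E'
from h import *
np.set_printoptions(precision=1,suppress=True)
z=np.load("pics/rail1.npz");st=(z["p"],z["q"])
print("96:",onplane("wrist",[(286,208),(359,208.5),(288,263),(355,263),(285.5,147.5),(360,148),(288,314),(355,314)],96,st))
print("rail32",onplane("wrist",[(303,88),(340,88),(303,225),(338.5,225)],32,st))
print("panel6",onplane("wrist",[(257,90),(386,91),(262,286),(377,286)],6,st))
E
```

```text
96: [[ 515.1 -251.5   96. ]
 [ 571.7 -271.1   96. ]
 [ 500.4 -297.    96. ]
 [ 554.8 -315.4   96. ]
 [ 531.1 -205.9   96. ]
 [ 586.5 -225.    96. ]
 [ 483.9 -342.6   96. ]
 [ 540.8 -361.8   96. ]]
rail32 [[ 559.4 -160.5   32. ]
 [ 591.7 -171.4   32. ]
 [ 516.8 -283.5   32. ]
 [ 550.8 -295.    32. ]]
panel6 [[ 515.9 -144.1    6. ]
 [ 637.  -186.     6. ]
 [ 446.  -341.8    6. ]
 [ 570.7 -384.     6. ]]
```

```bash
python3 - <<'E'
from h import *
np.set_printoptions(precision=2,suppress=True)
bot.move_ptp([500,250,240],down(0)); bot.pause(.2);im,st=shot("bin1")
print(bot.read_state()["t"],bot.read_state()["joint_pos"],st)
hsv=cv2.cvtColor(im,cv2.COLOR_RGB2HSV);m=cv2.inRange(hsv,(8,170,110),(20,255,255))
n,l,s,ce=cv2.connectedComponentsWithStats(m)
for i in range(1,n):
    if s[i,4]>100: print(s[i],ce[i])
E
```

```text
8.1417 [ 0.81  0.16 -0.23  0.   -1.18  2.33] (array([500.32, 249.35, 239.96]), array([ 0.71,  0.71, -0.  ,  0.  ]))
[  97  132  128   80 4269] [171.27 167.81]
[293 175  46  69 818] [311.46 213.17]
```

View pics/bin1.png

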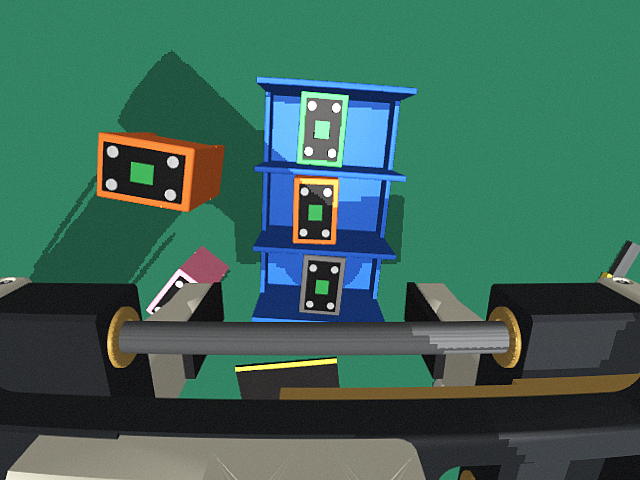

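```bash
python3 - <<'E'
from h import *
np.set_printoptions(precision=1,suppress=True)
im=cv2.imread("pics/bin1.png");z=np.load("pics/bin1.npz");st=(z["p"],z["q"])
hsv=cv2.cvtColor(im,cv2.COLOR_BGR2HSV);m=cv2.inRange(hsv,(8,150,90),(28,255,255));m[:,:285]=0;m[:,345:]=0;m[:170]=0;m[250:]=0
p=cv2.findNonZero(m);b=cv2.boxPoints(cv2.minAreaRect(p));print(b)
q=onplane("wrist",b,82,st);print(q,q.mean(0),"sides",np.linalg.norm(q[1]-q[0]),np.linalg.norm(q[2]-q[1]))
for i in(0,1):
    d=q[i+1]-q[i];print(np.degrees(np.arctan2(d[1],d[0])))
dv=onplane("wrist",[(255,168),(406,177),(254,245),(396,256)],88,st);print(dv,[np.degrees(np.arctan2(*(dv[i+1]-dv[i])[1::-1])) for i in(0,2)])
g=cv2.inRange(hsv,(50,150,120),(70,255,255));n,l,s,ce=cv2.connectedComponentsWithStats(g)
for i in range(1,n):
    if 100<s[i,4]<500 and 285<ce[i][0]<345:print("green sq",s[i],onplane("wrist",[ce[i]],82,st))
big=onplane("wrist",[(101,133),(97,196),(189,211),(195,149),(224,145),(218,202)],105,st);print(big)
E
```

```text
[[292.1 242.5]
 [294.1 174.7]
 [338.4 176. ]
 [336.4 243.8]]
[[480.1 233.1  82. ]
 [482.9 294.2  82. ]
 [521.3 293.   82. ]
 [520.4 231.7  82. ]] [501.2 263.   82. ] sides 61.24353275436999 38.395217242774415
87.33651610609459
-1.7928259560605375
[[450.2 300.7  88. ]
 [578.7 292.9  88. ]
 [446.1 232.6  88. ]
 [574.3 221.9  88. ]] [np.float64(-3.441503967490174), np.float64(-4.769002195078187)]
green sq [308 205  14  16 193] [[501.  261.2  82. ]]
green sq [315 280  14  14 174] [[506.9 189.5  82. ]]
[[330.1 331.2 105. ]
 [318.9 280.6 105. ]
 [396.2 267.3 105. ]
 [405.6 317.4 105. ]
 [429.1 320.2 105. ]
 [421.1 274.7 105. ]]
```

Orange at (501,262), top 61×38 mm at z=82 as expected, yaw about −2.5°; dividers agree. Picking.

```bash
python3 - <<'E'
from h import *
np.set_printoptions(precision=2,suppress=True)
q=down(np.radians(-2.5));P=lambda m:(lambda s:print(m,round(s["t"],2),s["tcp_pos"],s["contact_force"],round(s["width"],1)))(bot.read_state())
bot.move_ptp([501,262,125],q);P("above")
bot.line_to([501,262,50],120);P("down")
bot.move_gripper(30,40);P("grip")
bot.line_to([501,262,175],200);P("lift")
shot("held1");shot("held1s","side")
E
```

```text
above 8.68 [501.66 262.13 125.74] [-0.22  0.71  1.05] 87.2
down 9.45 [501.69 262.55  51.11] [-0.51  0.5   1.01] 87.5
grip 10.28 [501.05 262.    49.98] [-0.19 -0.26  0.34] 39.8
lift 11.05 [500.07 261.42 173.6 ] [-0.37 -0.82 -4.47] 39.4
```

```bash
python3 -c "
import cv2,numpy as np
a=cv2.imread('pics/held1.png');b=cv2.imread('pics/held1s.png')
cv2.imwrite('pics/c1.png',np.hstack([cv2.resize(a,(400,300)),cv2.resize(b[180:420,180:500],(400,300))]))"
```

```text
(no output)
```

View pics/c1.png

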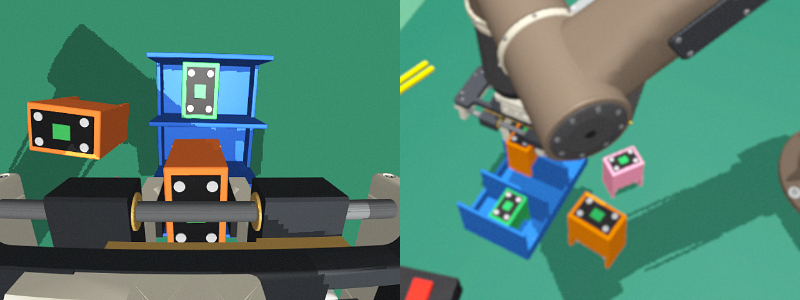

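Right half: the module is held, upright and clear of the bin. Placing on the pad, with its x along the rail direction.

```bash
python3 - <<'E'
from h import *
np.set_printoptions(precision=2,suppress=True)
yr=np.radians(71.2-90);P=lambda m:(lambda s:print(m,round(s["t"],2),s["tcp_pos"],s["contact_force"],round(s["width"],1)))(bot.read_state())
bot.move_ptp([471,-12,150],down(yr-np.pi/2));P("above")
bot.line_to([471,-12,54],120);bot.pause(.15);P("near");f0=bot.read_state()["contact_force"][2]
for z in(52.5,51.5,50.5,49.5):
    bot.line_to([471,-12,z],20);P(z)
    if bot.read_state()["contact_force"][2]-f0>2: break
bot.pause(.1);P("rest")
bot.move_gripper(88);P("open")
bot.line_to([471,-12,150],200)
bot.move_ptp([471,-12,230],down(yr));bot.pause(.2);P("look");shot("pad1")
E
```

```text
above 12.43 [471.28 -11.71 149.87] [ 0.77 -0.17 -3.26] 39.8
near 13.53 [471.59 -11.75  54.77] [-0.73 -0.86 -3.07] 39.6
52.5 13.78 [471.04 -12.02  52.68] [ 0.24 -0.59 -2.53] 39.7
51.5 14.03 [470.97 -12.02  51.46] [ 0.46  0.01 -3.12] 39.8
50.5 14.28 [471.16 -12.03  50.91] [-2.04  0.08  5.02] 39.8
rest 14.38 [471.14 -12.02  50.9 ] [-2.27  0.1   5.42] 39.6
open 15.33 [471.   -11.99  50.5 ] [ 0.57 -0.35  0.46] 87.6
look 17.58 [470.89 -12.05 229.73] [-0.34 -1.02 -0.12] 87.3
```

View pics/pad1.png

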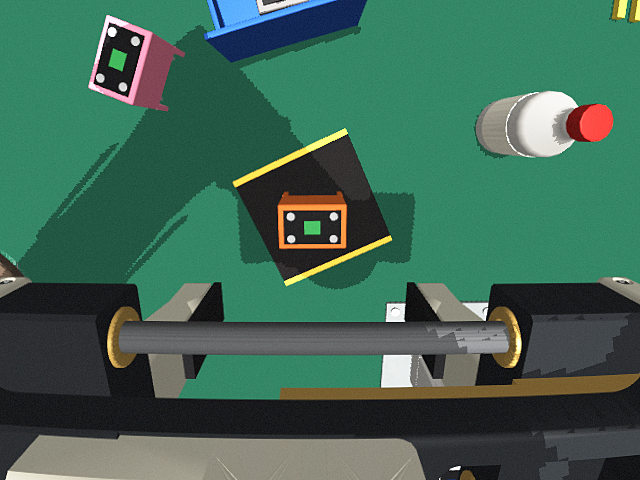

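The module stands upright on the pad, top face (278–347, 204–249); bottle still standing. I measure the top face against the known release position, to get the camera bias along the rail.

```bash
python3 - <<'E'
from h import *
np.set_printoptions(precision=2,suppress=True)
im=cv2.imread("pics/pad1.png");z=np.load("pics/pad1.npz");st=(z["p"],z["q"])
hsv=cv2.cvtColor(im,cv2.COLOR_BGR2HSV);m=cv2.inRange(hsv,(8,200,200),(22,255,255));m[:,:270]=0;m[:,355:]=0;m[:185]=0;m[255:]=0
b=cv2.boxPoints(cv2.minAreaRect(cv2.findNonZero(m)));print(b.tolist())
g=cv2.inRange(hsv,(50,150,120),(70,255,255));g[:,:270]=0;g[:,355:]=0;g[:185]=0;g[255:]=0
M=cv2.moments(g,True);c=(M["m10"]/M["m00"],M["m01"]/M["m00"])
q=onplane("wrist",b,83,st);s=onplane("wrist",[c],83,st)[0]
a=np.radians(71.2);ex=np.array([np.cos(a),np.sin(a)]);ey=np.array([np.sin(a),-np.cos(a)])
for n,p in(("rect",q.mean(0)),("square",s)):
    d=p[:2]-[471,-12];print(n,p,"along rail",d@ex,"across",d@ey)
print([np.linalg.norm(q[i+1]-q[i]) for i in(0,1)],[np.degrees(np.arctan2(*(q[i+1]-q[i])[1::-1])) for i in(0,1)])
E
```

```text
[[278.0, 204.0], [346.0, 204.0], [346.0, 248.0], [278.0, 248.0]]
rect [469.07 -10.02  83.  ] along rail 1.2503017986419735 across -2.459402632697243
square [468.62 -10.4   83.  ] along rail 0.7464178634764377 across -2.764367993420283
[np.float64(58.04344504402818), np.float64(39.31211280548911)] [np.float64(-18.888767779857066), np.float64(-107.49431703853828)]
```

```bash
cat > t.py <<'E'
from h import *
def toolpt(fn,px,ztool,):
    z=np.load("pics/%s.npz"%fn);p=onplane("wrist",px,z["p"][2]+ztool,(z["p"],z["q"]))
    return R.from_quat(z["q"]).inv().apply(p-z["p"])
def orange(fn,box):
    im=cv2.imread("pics/%s.png"%fn);x0,x1,y0,y1=box
    hsv=cv2.cvtColor(im,cv2.COLOR_BGR2HSV);w=cv2.inRange(hsv,(0,0,200),(180,30,255))
    k=np.zeros_like(w);k[y0:y1,x0:x1]=w[y0:y1,x0:x1]
    n,l,s,ce=cv2.connectedComponentsWithStats(k);return [c.round(1).tolist()+[int(a[4])] for c,a in zip(ce[1:],s[1:]) if a[4]>40]
E
python3 - <<'E'
from t import *
np.set_printoptions(precision=2,suppress=True)
d=orange("held1",(265,370,280,320));print(d);print(toolpt("held1",[p[:2] for p in d],32))
d=orange("pad1",(270,355,195,255));print(d)
P=lambda m:(lambda s:print(m,round(s["t"],2),s["tcp_pos"],s["contact_force"],round(s["width"],1)))(bot.read_state())
a=np.radians(71.2);ey=np.array([np.sin(a),-np.cos(a)]);x,y=np.array([471,-12])-1.3*ey
bot.move_ptp([x,y,125],down(a-np.pi/2));bot.line_to([x,y,43],120);P("down")
bot.move_gripper(50,50);bot.pause(.1);P("grip")
bot.line_to([x,y,180],200);bot.pause(.1);P("lift");shot("held2");shot("held2s","scene")
E
python3 -c "
import cv2,numpy as np
a=cv2.imread('pics/held2.png');b=cv2.imread('pics/held2s.png')
cv2.imwrite('pics/c2.png',np.hstack([cv2.resize(a,(400,300)),cv2.resize(b[100:340,180:500],(400,300))]))"
```

```text
[[286.5, 298.3, 233], [339.4, 298.2, 237]]
[[ 16.9  -11.07 -32.  ]
 [ 16.95   9.13 -32.03]]
[[290.0, 216.1, 45], [333.3, 216.0, 44], [333.0, 238.2, 41], [290.6, 238.7, 43]]
down 18.97 [470.68 -11.29  44.  ] [-0.26 -0.56  0.14] 87.4
grip 19.64 [469.89 -11.54  43.23] [-1.5   0.99  5.23] 60.2
lift 20.57 [468.66 -11.86 178.3 ] [ 0.73  0.72 -3.54] 59.5
```

View pics/c2.png

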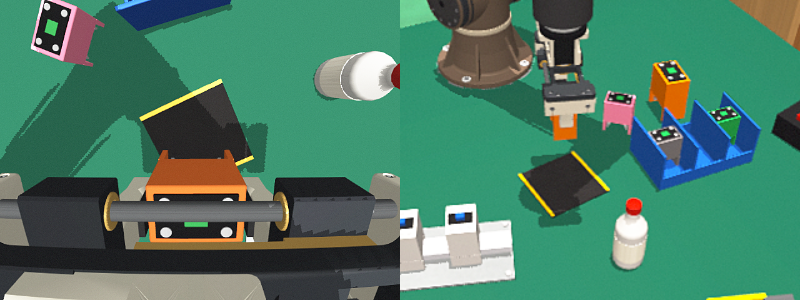

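Held across 60 mm (59.5–60.2 width), upright. Both held views give a camera bias of about −1…−1.6 mm across and +1 mm along, so corrected gap = (536.7, −285.2).

```bash
python3 - <<'E'
from h import *
np.set_printoptions(precision=2,suppress=True)
P=lambda m:(lambda s:print(m,round(s["t"],2),s["tcp_pos"],s["contact_force"],s["moment"],round(s["width"],1)))(bot.read_state())
x,y=536.7,-285.2
bot.move_ptp([x,y,175],down(np.radians(-18.8)));bot.line_to([x,y,138],100);bot.pause(.2);P("above")
f0=bot.read_state()["contact_force"]
for z in(131,125,115,105,95,87,80):
    bot.line_to([x,y,z],40);P(z)
    if np.linalg.norm(bot.read_state()["contact_force"]-f0)>6: print("contact");break
shot("ins","scene");shot("ins2","side")
E
```

```text
above 22.48 [ 537.25 -285.22  138.85] [ 0.19 -0.1  -3.05] [-0.19  0.06  0.01] 59.8
131 22.81 [ 536.38 -285.2   130.59] [-0.82 -0.27 -2.13] [-0.15  0.03  0.04] 59.9
125 23.11 [ 536.43 -285.15  124.56] [-0.05  0.11 -2.93] [-0.18  0.03  0.04] 60.1
115 23.51 [ 536.47 -285.18  114.6 ] [-0.4   0.39 -2.73] [-0.11  0.01 -0.01] 59.5
105 23.91 [ 536.45 -285.18  104.59] [ 0.26  0.1  -2.74] [-0.18  0.02  0.  ] 59.6
95 24.31 [ 536.46 -285.16   94.63] [-0.15  0.38 -2.71] [-0.22  0.01 -0.  ] 59.6
87 24.66 [ 536.46 -285.15   86.62] [ 1.01  1.1  -3.46] [-0.16  0.   -0.01] 59.8
80 24.98 [ 536.43 -285.15   79.62] [-0.36 -0.55 -2.87] [-0.14  0.04 -0.01] 59.9
```

In the gap, no contact. Continuing down with force monitoring.

```bash
python3 - <<'E'
from h import *
np.set_printoptions(precision=2,suppress=True)
P=lambda m:(lambda s:print(m,round(s["t"],2),s["tcp_pos"],s["contact_force"],s["moment"],round(s["width"],1)))(bot.read_state())
x,y=536.7,-285.2;bot.move_gripper(50,60)
for z in(74,70,67,64,61,58,56,54,52,50,49,48,47):
    bot.line_to([x,y,z],25);P(z);f=bot.read_state()["contact_force"]
    if f[2]>28 or np.hypot(f[0],f[1])>12: print("stop");break
E
```

```text
74 25.69 [ 536.5  -285.17   73.68] [-0.61  0.12 -1.83] [-0.12  0.04 -0.  ] 59.8
70 26.0 [ 536.54 -285.13   69.75] [-0.55  0.2  -2.98] [-0.08  0.06  0.04] 59.7
67 26.27 [ 536.56 -285.14   66.78] [-0.19  0.29 -2.44] [-0.18  0.    0.05] 59.6
64 26.53 [ 536.53 -285.16   63.76] [-0.51 -0.48 -2.74] [-0.13  0.07 -0.01] 59.8
61 26.8 [ 536.52 -285.16   60.76] [ 0.47 -0.41 -3.02] [-0.13  0.05  0.03] 59.6
58 27.07 [ 536.16 -285.08   57.69] [-2.09  0.69 -3.24] [ 0.05  0.68 -0.06] 59.3
56 27.32 [ 536.67 -285.25   55.98] [-1.66  0.98 -1.44] [-0.1   0.62 -0.02] 59.9
54 27.57 [ 536.91 -285.34   54.35] [-1.52  0.42  3.74] [-0.06  0.86 -0.01] 59.8
52 27.82 [ 536.58 -285.17   51.81] [-0.93  0.48  0.23] [-0.15  0.62 -0.01] 59.6
50 28.07 [ 536.33 -285.     49.35] [-1.25  0.49 -2.3 ] [-0.1   0.44 -0.02] 59.8
49 28.32 [ 536.4  -284.98   48.33] [ 1.32  0.07 -6.93] [-0.18  0.15 -0.04] 59.6
48 28.57 [ 537.1  -285.3    48.16] [ 0.72  0.59 -3.51] [-0.16  0.04  0.03] 59.6
47 28.82 [ 536.76 -285.21   47.05] [-0.24 -0.89 -3.16] [-0.14  0.05  0.05] 59.6
```

Gates rode over between 58 and 49 mm and snapped; now push to a firm seat.

```bash
python3 - <<'E'
from h import *
np.set_printoptions(precision=2,suppress=True)
P=lambda m:(lambda s:print(m,round(s["t"],2),s["tcp_pos"],s["contact_force"],s["moment"],round(s["width"],1)))(bot.read_state())
x,y=536.7,-285.2
for z in(46.2,45.4,44.6,43.8,43):
    bot.line_to([x,y,z],20);bot.pause(.1);P(z);f=bot.read_state()["contact_force"]
    if f[2]>22 or np.hypot(f[0],f[1])>15: print("stop");break
shot("seat","scene");shot("seat2","side")
E
python3 -c "
import cv2,numpy as np
a=cv2.imread('pics/seat.png');b=cv2.imread('pics/seat2.png')
cv2.imwrite('pics/c3.png',np.hstack([cv2.resize(a[220:340,140:300],(400,300),interpolation=cv2.INTER_CUBIC),cv2.resize(b[100:220,290:450],(400,300),interpolation=cv2.INTER_CUBIC)]))"
```

```text
46.2 29.17 [ 536.88 -285.26   46.31] [-0.24 -0.34 -2.75] [-0.17 -0.09 -0.01] 59.5
45.4 29.52 [ 536.86 -285.25   46.28] [-1.86  2.26  5.87] [ 0.56  0.85 -0.04] 59.9
44.6 29.87 [ 536.86 -285.23   46.26] [-3.57  3.62 12.41] [ 1.17  1.67 -0.1 ] 59.6
43.8 30.22 [ 536.86 -285.28   46.22] [-6.55  5.19 18.07] [ 1.92  2.49 -0.12] 59.2
43 30.57 [ 536.88 -285.26   46.2 ] [-8.88  6.82 24.94] [ 2.53  3.33 -0.13] 59.8
stop
```

View pics/c3.png

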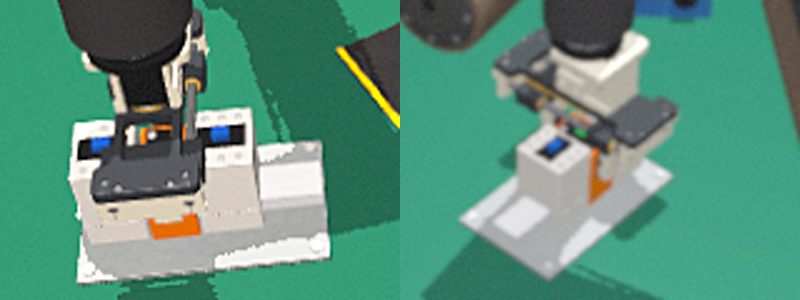

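Hard stop at TCP 46.2, exactly the predicted home height. Unload, release, retreat and look.

```bash
python3 - <<'E'
from h import *
np.set_printoptions(precision=2,suppress=True)
P=lambda m:(lambda s:print(m,round(s["t"],2),s["tcp_pos"],s["contact_force"],round(s["width"],1)))(bot.read_state())
x,y=536.7,-285.2
bot.line_to([x,y,46.0],20);P("unload");bot.move_gripper(88);P("open")
bot.line_to([x,y,140],120);bot.line_to([531,-278,230],200);bot.pause(.3);P("up");shot("fin");shot("fins","side");shot("finc","scene")
E
python3 -c "
import cv2,numpy as np
L=lambda n:cv2.imread('pics/%s.png'%n)
a,b,c=L('fin'),L('fins'),L('finc')
top=np.hstack([cv2.resize(a[60:330,200:440],(400,450),interpolation=cv2.INTER_CUBIC),np.vstack([cv2.resize(b[90:390,200:420],(400,225)),cv2.resize(c[130:340,140:490],(400,225))])])
cv2.imwrite('pics/c4.png',top)"
```

```text
unload 30.97 [ 536.91 -285.23   46.26] [-1.25  2.16  4.89] 59.7
open 31.67 [ 536.71 -285.19   45.97] [-0.13 -0.1  -0.35] 87.8
up 33.5 [ 530.7  -277.94  229.05] [1.33 0.15 0.25] 87.5
```

View pics/c4.png

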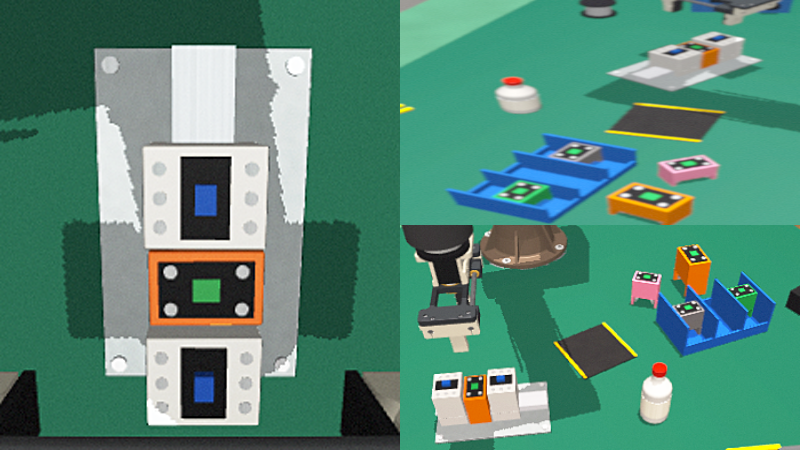

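The module sits level and square between the white modules. The bottle, grey and green modules are undisturbed and the robot is clear. Handing in.

```bash
python3 -c "
from plant import bot
bot.close_job()"
```

```text
the job is handed in; nothing more can be done
```

The orange module is on the rail between the two white modules, released, and the job was handed in at about 34 s with the gripper clear above it.

- **Steps:** I lifted it from the middle bin cell by its 40 mm width and stood it on the pad. I let go, regripped it across its 60 mm width and pushed it down into the gap.
- **Seating:** The resistance of the gates rose and then let go between 58 and 49 mm of tool height. The module then met a hard stop at 46.2 mm, the height expected when fully home, and did not slip under 25 N.
- **Last pictures:** It stands level and square in the gap. The bottle, grey and green modules look as they did.
- **Not fully confirmed:** I did not see the gates themselves or do a pull test, so "snapped shut" rests on the force trace and the final height. The push I sampled peaked at only about 7 N, just under the stated 8–18 N; the true peak may have fallen between samples.
- **Camera disagreement:** The wrist camera was off by about 1 to 1.6 mm against known grasp positions, and I corrected for that before the insertion.

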